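Slide a frame moulding past the post into the stock rack

ROBOT

A 6-joint arm with a two-finger parallel gripper is mounted at the origin on the work surface. World frame = base frame: x ahead of the robot, y to its left, z up, the work surface at z = 0. Lengths are in mm, angles in rad, forces in N, time in s.
With the tool pointing down it reaches from about 250 to 725 mm from the base axis. Payload 9.7 kg.
Tool frame: the origin (TCP) lies at the very end of the fingers, on their centre line; the grasp point (between the pads) lies 19 mm behind it; z points along the fingers, y is the direction in which the jaws open and shut (so a half turn about z gives the same grasp; the last joint's range is limited). The gripper opens to 85 mm and grips with 20 to 120 N. Pads are 22 mm wide; open, the fingers measure 114 mm over their backs; the gripper's body (76 mm by 85 mm) begins 54 mm behind the grasp point. The pads swing forward as they close: fully open they stand 13 mm farther back than shut.
Start: joints at [-1.327, 0.087, 0.176, 1.66, 0, 1.571], TCP at [132.763, -533.733, 231.284] pointing down, gripper open.
Joint ranges: [-3.13, 3.13], [-0.85, 1.81], [-1.15, 1.24], [-2.2, 2.28], [-1.44, 1.52], [-3.14, 3.14]. Speed limits (rad/s): [2.22, 2.22, 2.57, 3.14, 3.14, 3.14].

INTERFACE

Orientations are given as a unit quaternion [w, x, y, z].
In Python, from rig import bot gives the robot as it stands.
- The arm moves only by the shell command python3 -m creep 'ROWS' [FORCE]. ROWS is JSON, a list of rows, each an object with "gripper": the closure, from -1 (fully open) to 1 (shut); "slide": the shift along the tool's x, y, z in m, a list of three; "rot": the turn, a rotation vector about the tool's x, y, z in rad, a list of three. A call has exactly 5 rows; each row is the pose to reach, as a shift and turn from the pose commanded when the call began, along the tool's axes at that moment; what a row does not reach only later rows make up. A row lasts 1/12 s, in which the tool goes at most 41.7 mm and 7.16 degrees, less where a joint would pass 70% of its speed; a pose out of reach is approached as far as the arm can. A call with a gripper value outside its range is refused whole. The fingers move at their own pace and stop on an object; FORCE is the grip in N (left out, the last holds). Time passes only in rows, so rows that repeat a pose let the fingers close, or fill a call up. It gives the time, the measured TCP pose, the force and the opening at its end, in the units of the state.
- bot.state(): the state, without advancing time (a new reading comes with each control period).
- bot.get_image(name): name is "scene" or "top"; returns the picture (480x640x3 uint8, blue, green, red); there is no depth.
- bot.camera_model(name): a dict with "intrinsics" (3x3 intrinsics, pixels), "k1" (the pictures are not rectified: a ray, as slopes to the right and down, at radius r is drawn at 1 + k1 r^2 times it, then the intrinsics apply), "R" (3x3) and "t" (3): a world point X has camera coordinates R X + t. Camera axes: x right, y down, z forward; pixel columns grow to the right and rows downward; lengths in mm; the calibration is good to about 2 mm. A picture is of the moment at which its call begins. camera_model takes no time and is no camera call.
- bot.sign_off(): hands the job in, once; it reports no verdict.
The state is a dict: "t": time; "joint_pos": joint angles; "qd": joint speeds; "effort": joint torques, N m; "position": TCP position; "tcp_rot": TCP orientation; "force": force on the tool from outside, world axes, zero at the start; "moment": the same for the moment, N m; "opening": finger opening in mm.
Only numpy, scipy, OpenCV 4.12 (cv2) and the standard library are available. Lean on these libraries where they do the work, as an engineer would, in place of code of your own. Each camera call takes 0.05 s, during which the arm holds its last target. There are 200 camera calls.

TASK

Put the loose length of frame moulding away in the empty front bay of the stock rack without picking it up: with the fingertips, gently push one end and then the other so that it slides flat on the table, angles in behind the steel post and swings home. It should finish between the two end blocks, lying flat along the bay's back rail. Leave the other things on the table where they are.

Things in the scene. Friction and masses are not known exactly. Their poses are not given: they have to be found in the camera images.
- moulding: loose straight length of dark stained frame moulding, 300 mm long, 36 wide, 22 high (foot 36 wide, 14 high; raised back 24 wide), square ends, either may lead, about 0.13 kg. Lies flat on the robot's side of the rack, roughly along it (within 20 degrees), set over towards the end away from the post. Origin: centre of its underside; y along its length, z up
- rack: low wooden rack fixed to the table, rails 28 mm high, no floor. Origin: on the table at the foot of the robot-side face of its middle rail (back rail of the empty front bay), halfway along; x away from the robot, y along the rack, z up. Behind that rail, to x = +84 mm, the rear bay holds two fixed lengths stacked 44 mm high and two thin posts 62 mm high
- bay (a point): centre of the empty front bay on the table, where the centre of the moulding's underside ends when home against the back rail: 18 mm before the rail's face; axes as the rack's. The bay is 326 mm long between its two end blocks (inner faces at rack y = -163 and +163 mm), open to the robot; each block is 18 mm thick and reaches 30 mm out before the rail (rack x = -30)
- post: upright steel retaining post, 16 mm diameter, 62 mm high, foot collar 22 mm diameter and 4 mm high, fixed, before the front bay. Origin: on the table, on its axis. In the rack's frame x = -68 mm and y = +113 or -113 mm (it may be at either end); 60 mm is clear between post and back rail (57 mm at the collar). A dark flush socket, no obstacle, marks the other place
- paint_pot: small white pot with a black lid, 42 mm diameter, 55 mm high, standing in front of the post on the robot's side; origin: centre of its underside; not to be disturbed
- jar: glass jar, 56 mm diameter, 85 mm high, beyond the rack's +y end; origin: centre of its underside; not to be disturbed
- glue_bottle: white bottle, 52 mm diameter, 140 mm high, beyond the rack's -y end; origin: centre of its underside; not to be disturbed
- tape_roll: roll of tape lying flat, 90 mm diameter, 25 mm high, near the robot on its left; origin: centre of its underside; not to be disturbed
- sanding_block: cork block 65 x 110 x 35 mm near the robot on its right; origin: centre of its underside; not to be disturbed
- hammer: hammer 240 mm long lying far to the left; not to be disturbed
- brush: brush 220 mm long lying far to the right; not to be disturbed

How it is judged (in metres and radians):
At the end, for the whole second after the job is handed in: the moulding lies flat on the table in the front bay between the end blocks, behind the post, its centre within 8 mm of the position hard against the back rail, parallel to the rail within 2.5 degrees, at rest (x of moulding in the frame of rack between -0.026 and -0.01 m and y of moulding in the frame of rack between -0.016 and 0.016 m and angle between the y axis of moulding and the y axis of rack, either way round below 0.045 rad and height (world z) of moulding below 0.004 m and angle between moulding's own z axis and vertical below 0.05 rad and linear speed of moulding below 0.01 m/s); the robot touches nothing.
It fails at once if the moulding is lifted off the table or tipped (height (world z) of moulding above 0.01 m or angle between moulding's own z axis and vertical above 0.15 rad).
It fails at once if the moulding is pinched or rammed (more than 40 N from the fingers) (contact force between the fingers and moulding above 40 N).
It fails at once if another thing on the table is moved by more than 20 mm (distance of any of paint_pot, jar, glue_bottle, tape_roll, sanding_block, hammer, brush from where it was at the start of the episode above 0.02 m).
It also fails if it takes over 58 s, if anything falls off the work surface, if the arm or the gripper's body presses on something with over 40 N, if the wrist force passes 120 N, or if a joint passes its speed limit or range.

## Working session

There is one attempt and no reset: what is moved stays moved. The work goes in short steps, Python scripts to look and compute and a shell command to move; the robot and the scene stay as the last step left them, time stands still between calls to the robot, and variables do not carry over. Pictures are saved under pics/ and viewed, about 8 in all and at most 12, crops included, and the job is handed in when it is done.

```bash
ls; mkdir -p pics
python3 - <<'E'
from rig import bot
import cv2
print(bot.state())
for n in("top","scene"):
    cv2.imwrite(f"pics/{n}0.png",bot.get_image(n)); print(n,bot.camera_model(n))
E
```

```text
pics
{'t': 0.0, 'joint_pos': array([-1.32699507e+00,  8.74806935e-02,  1.75130095e-01,  1.65979841e+00,
       -1.77779717e-06,  1.57078780e+00]), 'qd': array([ 5.69757900e-06,  1.00597241e-03, -1.59394393e-04,  7.43940419e-05,
        8.31271011e-04, -5.49131626e-04]), 'effort': array([ 5.37518899e-04, -5.20387101e+01,  4.64803398e+01,  1.62975682e-02,
        2.00653710e-05,  6.10547644e-06]), 'position': array([ 132.71060067, -533.5133844 ,  230.56966174]), 'tcp_rot': array([-6.71214851e-04,  9.92578569e-01,  1.21603156e-01, -8.31218598e-05]), 'force': array([0.4330755 , 0.34622747, 0.72607444]), 'moment': array([ 0.01139567, -0.05856045,  0.04265246]), 'opening': 85.13990449241139}
top {'intrinsics': array([[485.32110942,   0.        , 319.69894092],
       [  0.        , 485.32110942, 235.80964616],
       [  0.        ,   0.        ,   1.        ]]), 'k1': -0.10981871431277389, 'R': array([[-0.02199822, -0.9997436 ,  0.00536828],
       [-0.99742164,  0.02157961, -0.0684426 ],
       [ 0.06830921, -0.00686005, -0.99764061]]), 't': array([  41.84664395,  500.91145476, 1202.87513328])}
scene {'intrinsics': array([[487.16592474,   0.        , 323.95619319],
       [  0.        , 487.16592474, 239.19964594],
       [  0.        ,   0.        ,   1.        ]]), 'k1': -0.10898043094437956, 'R': array([[-0.57294585,  0.81958492, -0.00368975],
       [ 0.51710947,  0.35799477, -0.77745581],
       [-0.63587015, -0.44734809, -0.62892674]]), 't': array([ 266.14394017, -237.07994111, 1622.2515175 ])}
```

View pics/top0.png

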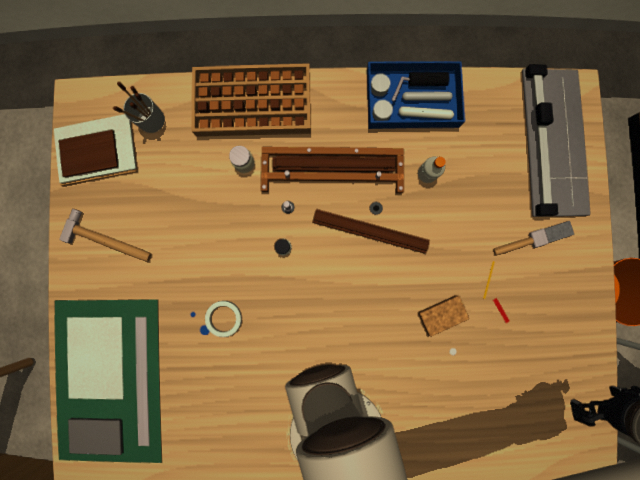

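View pics/scene0.png

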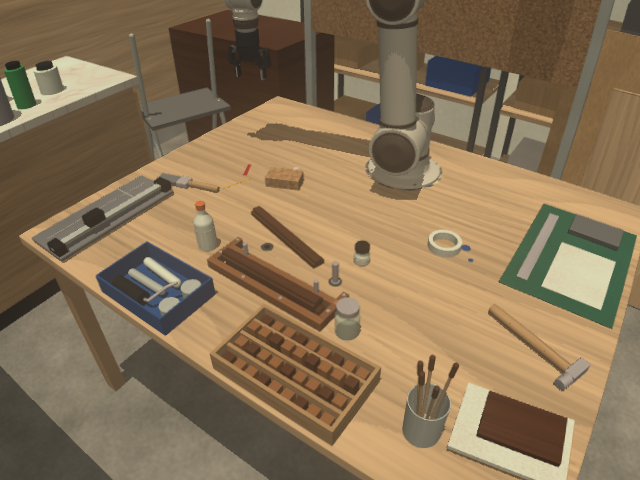

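The top view shows the rack at about (262–404, 148–190), the post at about (288,207) on the +y side, the socket at (376,208), the pot at (283,247), and the moulding from (315,216) to (428,246). I'll enlarge this area.

```bash
cat > h.py <<'E'
import numpy as np, cv2
from rig import bot
def world(n,px,z):
    c=bot.camera_model(n);K,R,t=c["intrinsics"],c["R"],c["t"]
    u=cv2.undistortPoints(np.array(px,float).reshape(-1,1,2),K,np.array([c["k1"],0,0,0.]))[:,0]
    d=np.c_[u,np.ones(len(u))]@R; C=-R.T@t
    return C+d*((z-C[2])/d[:,2])[:,None]
def crop(n,x0,y0,w,h,s,name):
    im=bot.get_image(n)[y0:y0+h,x0:x0+w]
    im=cv2.resize(im,None,fx=s,fy=s,interpolation=cv2.INTER_CUBIC)
    im=cv2.convertScaleAbs(im,alpha=1.8,beta=10)
    for k in range(0,w,20): cv2.putText(im,str(x0+k),(k*s,10),0,.35,(255,255,0)); cv2.line(im,(k*s,12),(k*s,18),(255,255,0))
    for k in range(0,h,20): cv2.putText(im,str(y0+k),(0,k*s+4),0,.35,(255,255,0)); cv2.line(im,(24,k*s),(30,k*s),(255,255,0))
    cv2.imwrite(f"pics/{name}.png",im)
E
python3 -c "
from h import *
crop('top',250,135,200,130,4,'top1')"
```

```text
(no output)
```

View pics/top1.png

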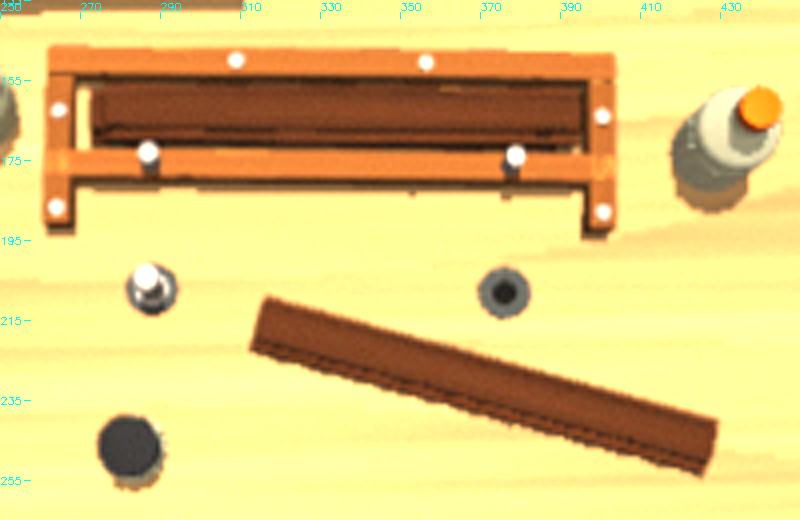

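Run:
```python
from h import *
np.set_printoptions(precision=1,suppress=True)
f=lambda P,z:world('top',[(250+x/4,135+y/4) for x,y in P],z)
rail=f([(78,177),(582,181)],28); tips=f([(44,222),(75,222),(583,228),(615,228)],28)
print('rail',rail);print('tips',tips,'inner dist',np.linalg.norm(tips[1]-tips[2]))
print('post',f([(146,274)],62),f([(152,290)],4),'socket',f([(504,292)],0))
print('pot',f([(129,446)],55)); print('bottle',f([(712,175)],0))
print('mould far z22',f([(267,297),(717,420)],22),'z14',f([(267,297),(717,420)],14))
print('mould near z14',f([(250,350),(703,475)],14), 'z0',f([(250,350),(703,475)],0))
```

```text
rail [[ 646.3  154.1   28. ]
 [ 637.3 -163.3   28. ]]
tips [[ 618.2  175.9   28. ]
 [ 617.7  156.4   28. ]
 [ 607.4 -162.9   28. ]
 [ 607.  -183.2   28. ]] inner dist 319.4486194555792
post [[579.2 110.3  62. ]] [[576.7 110.1   4. ]] socket [[ 571.2 -115.2    0. ]]
pot [[475.  122.8  55. ]]
bottle [[ 645. -253.    0.]]
mould far z22 [[ 568.4   36.9   22. ]
 [ 484.8 -244.8   22. ]] z14 [[ 569.4   36.9   14. ]
 [ 485.3 -246.6   14. ]]
mould near z14 [[ 536.    48.3   14. ]
 [ 450.6 -236.4   14. ]] z0 [[ 537.3   48.4    0. ]
 [ 451.  -239.6    0. ]]
```

```bash
cat >> h.py <<'E'
# rack frame estimate (world mm, yaw)
RO=np.array([642.,-4.]); RY=-0.028
def rot(a): return np.array([[np.cos(a),-np.sin(a)],[np.sin(a),np.cos(a)]])
def torack(p): return (np.asarray(p)[:2]-RO)@rot(RY)
def tow(p): return RO+rot(RY)@np.asarray(p,float)
def yaw(s):
    w,x,y,z=s["tcp_rot"]; return 2*np.arctan2(y,x)
def plan(rx,ry,z,ryaw):
    """shift (m, tool axes) and turn to bring the TCP to rack (rx,ry), height z, tool x at ryaw from rack x"""
    s=bot.state();p=yaw(s);d=tow((rx,ry))-s["position"][:2]
    a=d@[np.cos(p),np.sin(p)];b=d@[np.sin(p),-np.cos(p)]
    w=(ryaw+RY-p+np.pi)%(2*np.pi)-np.pi
    print("t %.2f rack %s z %.1f ryaw %.3f open %.0f F %s"%(s["t"],torack(s["position"]).round(1),s["position"][2],p-RY,s["opening"],s["force"].round(1)))
    print("slide",(np.array([a,b,s["position"][2]-z])/1000).round(4),"rotz %.3f"%(-w))
E
python3 - <<'E'
from h import *
m=np.array([-129,-99.]); print(m+rot(-.263)@[-62,0])
plan(*(m+rot(-.263)@[-62,0]),230,-.263)
E
```

```text
[-188.86809211  -82.88132924]
t 0.15 rack [-494.2 -543.6] z 230.7 ryaw 0.272 open 85 F [ 0.3 -0.3 -1. ]
slide [ 0.4179 -0.3618  0.0007] rotz 0.535
```

```bash
python3 -m creep '[{"gripper":0,"slide":[0.03,-0.026,0],"rot":[0,0,0.1]},{"gripper":0,"slide":[0.06,-0.052,0],"rot":[0,0,0.2]},{"gripper":0,"slide":[0.09,-0.078,0],"rot":[0,0,0.32]},{"gripper":0,"slide":[0.12,-0.104,0],"rot":[0,0,0.44]},{"gripper":0,"slide":[0.15,-0.13,0],"rot":[0,0,0.535]}]' 20; python3 -c "
from h import *
plan(-188.9,-82.9,230,-.263)"
```

```text
t: 0.57
position: [245.9, -372.1, 231.0]
tcp_rot: [-0.0, 0.989, -0.147, -0.0]
force: [0.5, 0.2, 0.4]
opening: 42.7
t 0.57 rack [-385.6 -379. ] z 231.0 ryaw -0.267 open 43 F [0.5 0.2 0.4]
slide [ 0.1117 -0.3375  0.001 ] rotz -0.004
```

```bash
python3 -m creep '[{"gripper":0,"slide":[0.012,-0.035,0],"rot":[0,0,0]},{"gripper":0,"slide":[0.024,-0.07,0],"rot":[0,0,0]},{"gripper":0,"slide":[0.036,-0.105,0],"rot":[0,0,0]},{"gripper":0,"slide":[0.047,-0.14,0],"rot":[0,0,0]},{"gripper":0,"slide":[0.058,-0.175,0],"rot":[0,0,0]}]'; python3 -m creep '[{"gripper":0,"slide":[0.011,-0.035,0.015],"rot":[0,0,0]},{"gripper":0,"slide":[0.022,-0.07,0.03],"rot":[0,0,0]},{"gripper":0,"slide":[0.033,-0.1,0.05],"rot":[0,0,0]},{"gripper":0,"slide":[0.044,-0.13,0.07],"rot":[0,0,0]},{"gripper":0,"slide":[0.054,-0.162,0.09],"rot":[0,0,0]}]';  python3 -c "
from h import *
plan(-188.9,-82.9,5,-.263)"
```

```text
t: 0.98
position: [351.4, -220.5, 231.3]
tcp_rot: [0.0, 0.99, -0.144, 0.0]
force: [1.3, -0.7, 0.4]
opening: 42.7
t: 1.4
position: [440.7, -108.0, 142.4]
tcp_rot: [-0.01, 0.992, -0.125, 0.001]
force: [0.3, -0.4, 0.3]
opening: 42.7
t 1.40 rack [-198.3 -109.6] z 142.4 ryaw -0.223 open 43 F [ 0.3 -0.4  0.3]
slide [ 0.0033 -0.0281  0.1374] rotz 0.040
```

```bash
python3 -m creep '[{"gripper":0,"slide":[0,0,0],"rot":[0,0,0]},{"gripper":0,"slide":[0,0,0.02],"rot":[0,0,0]},{"gripper":0,"slide":[0,0,0.05],"rot":[0,0,0]},{"gripper":0,"slide":[0,0,0.08],"rot":[0,0,0]},{"gripper":0,"slide":[0,0,0.08],"rot":[0,0,0]}]';  python3 -c "
from h import *
plan(-188.9,-82.9,5,-.263)
crop('top',250,135,200,150,4,'top2')"
```

```text
t: 1.82
position: [437.0, -109.4, 59.2]
tcp_rot: [-0.01, 0.992, -0.128, -0.003]
force: [-1.1, 0.8, -0.6]
opening: 42.7
t 1.82 rack [-202.  -111.1] z 59.2 ryaw -0.229 open 43 F [-1.1  0.8 -0.6]
slide [ 0.0064 -0.0305  0.0542] rotz 0.034
```

View pics/top2.png

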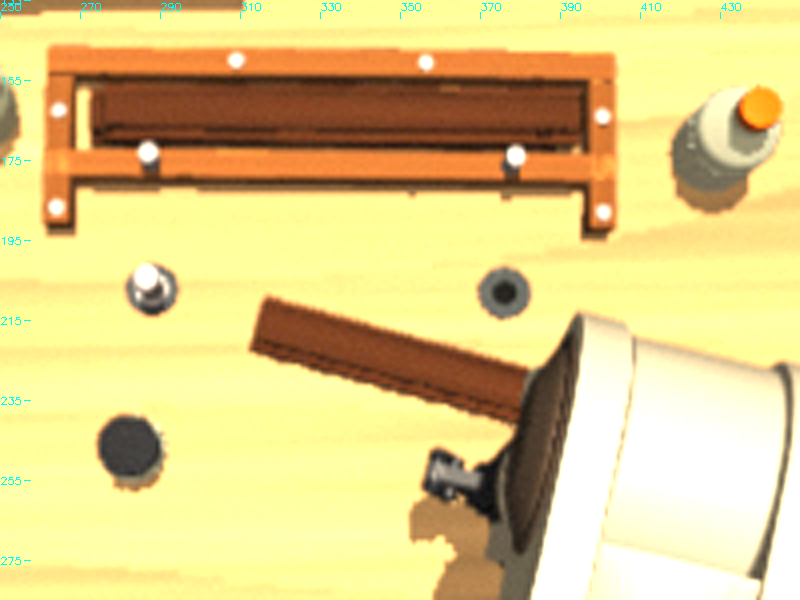

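The gripper is on the robot's side of the moulding, clear of it, and the moulding, post and pot haven't moved. Next I lower it.

```bash
python3 -m creep '[{"gripper":0,"slide":[0.003,-0.015,0.01],"rot":[0,0,0.01]},{"gripper":0,"slide":[0.006,-0.03,0.02],"rot":[0,0,0.02]},{"gripper":0,"slide":[0.006,-0.03,0.03],"rot":[0,0,0.034]},{"gripper":0,"slide":[0.006,-0.03,0.042],"rot":[0,0,0.034]},{"gripper":0,"slide":[0.006,-0.03,0.052],"rot":[0,0,0.034]}]';  python3 -c "
from h import *
plan(-88-28,-97,5,-.263)
s=bot.state();from scipy.spatial.transform import Rotation as R
print(R.from_quat(s['tcp_rot'],scalar_first=True).as_matrix().round(3))"
```

```text
t: 2.28
position: [447.1, -106.3, 11.3]
tcp_rot: [-0.019, 0.992, -0.128, 0.002]
force: [-0.8, -0.4, -0.4]
opening: 42.7
t 2.28 rack [-192.  -107.7] z 11.3 ryaw -0.229 open 43 F [-0.8 -0.4 -0.4]
slide [ 0.0716 -0.0277  0.0063] rotz 0.034
[[ 0.967 -0.254  0.008]
 [-0.254 -0.966  0.037]
 [-0.001 -0.038 -0.999]]
```

```bash
python3 -c "
from rig import bot
s=bot.state();print(s['joint_pos'].round(3),s['qd'].round(3))"
```

```text
[-0.257 -0.099 -0.436  1.235  0.038  3.141] [ 0.006  0.078 -0.175 -0.244  0.    -0.002]
```

Joint 6 is at its limit, so the jaw can't turn any further this way. I'll raise the gripper and make a half turn, which gives the same jaw line.

```bash
for i in 1; do python3 -m creep '[{"gripper":0,"slide":[0,0,-0.02],"rot":[0,0,-0.12]},{"gripper":0,"slide":[0,0,-0.04],"rot":[0,0,-0.24]},{"gripper":0,"slide":[0,0,-0.05],"rot":[0,0,-0.36]},{"gripper":0,"slide":[0,0,-0.05],"rot":[0,0,-0.48]},{"gripper":0,"slide":[0,0,-0.05],"rot":[0,0,-0.6]}]'; done
for i in 1 2 3 4; do python3 -m creep '[{"gripper":0,"slide":[0,0,0],"rot":[0,0,-0.12]},{"gripper":0,"slide":[0,0,0],"rot":[0,0,-0.24]},{"gripper":0,"slide":[0,0,0],"rot":[0,0,-0.36]},{"gripper":0,"slide":[0,0,0],"rot":[0,0,-0.48]},{"gripper":0,"slide":[0,0,0],"rot":[0,0,-0.6]}]'; done | tail -5
cat >> h.py <<'E'
from scipy.spatial.transform import Rotation as Rn
def planfull(rx,ry,z,ryaw):
    plan(rx,ry,z,ryaw); s=bot.state(); M=Rn.from_quat(s["tcp_rot"],scalar_first=True)
    p=ryaw+RY; T=Rn.from_matrix(np.c_[[np.cos(p),np.sin(p),0],[np.sin(p),-np.cos(p),0],[0,0,-1.]])
    d=np.r_[tow((rx,ry)),z]-s["position"]
    print("full slide",(M.inv().apply(d)/1000).round(4),"rot",(M.inv()*T).as_rotvec().round(3),"q6 %.2f"%s["joint_pos"][5])
E
python3 -c "
from h import *
planfull(-188.9,-82.9,8,np.pi-.263)"
```

```text
t: 2.7
position: [447.1, -108.1, 62.5]
tcp_rot: [-0.017, 0.985, 0.174, 0.008]
force: [0.1, 0.0, 0.1]
opening: 42.7
t: 4.37
position: [446.5, -108.0, 61.6]
tcp_rot: [0.0, 0.195, 0.981, 0.019]
force: [-1.1, 0.3, 0.1]
opening: 42.8
t 4.37 rack [-192.5 -109.4] z 61.6 ryaw 2.777 open 43 F [-1.1  0.3  0.1]
slide [0.0061 0.026  0.0536] rotz -0.101
full slide [0.0057 0.024  0.0546] rot [ 0.038 -0.005 -0.101] q6 0.13
```

```bash
python3 -m creep '[{"gripper":0,"slide":[0.003,0.012,0.01],"rot":[0.019,0,-0.05]},{"gripper":0,"slide":[0.006,0.024,0.02],"rot":[0.038,-0.005,-0.1]},{"gripper":0,"slide":[0.006,0.024,0.035],"rot":[0.038,-0.005,-0.1]},{"gripper":0,"slide":[0.006,0.024,0.05],"rot":[0.038,-0.005,-0.1]},{"gripper":0,"slide":[0.006,0.024,0.056],"rot":[0.038,-0.005,-0.1]}]';  python3 -c "
from h import *
planfull(-88-28,-97,5,np.pi-.263)"
```

```text
t: 4.78
position: [449.8, -80.9, 4.8]
tcp_rot: [-0.001, 0.148, 0.989, -0.0]
force: [-0.6, -0.7, -0.8]
opening: 42.8
t 4.78 rack [-189.9  -82.3] z 4.8 ryaw 2.872 open 43 F [-0.6 -0.7 -0.8]
slide [-0.0752  0.0055 -0.0002] rotz -0.006
full slide [-0.0752  0.0055 -0.0003] rot [-0.    -0.002 -0.006] q6 0.12
```

```bash
python3 -m creep '[{"gripper":0,"slide":[-0.008,0,0],"rot":[0,0,0]},{"gripper":0,"slide":[-0.016,0,0],"rot":[0,0,0]},{"gripper":0,"slide":[-0.024,0,0],"rot":[0,0,0]},{"gripper":0,"slide":[-0.029,0,0],"rot":[0,0,0]},{"gripper":0,"slide":[-0.034,0,0],"rot":[0,0,0]}]'; python3 -m creep '[{"gripper":0,"slide":[-0.006,0,0],"rot":[0,0,0]},{"gripper":0,"slide":[-0.012,0,0],"rot":[0,0,0]},{"gripper":0,"slide":[-0.018,0,0],"rot":[0,0,0]},{"gripper":0,"slide":[-0.024,0,0],"rot":[0,0,0]},{"gripper":0,"slide":[-0.030,0,0],"rot":[0,0,0]}]'; python3 -c "
from h import *
planfull(-88-28,-97,5,np.pi-.263)
crop('top',250,135,200,150,4,'top3')"
```

```text
t: 5.2
position: [484.6, -91.9, 7.8]
tcp_rot: [0.001, 0.149, 0.989, 0.0]
force: [-1.9, 0.1, 1.6]
opening: 42.5
t: 5.62
position: [512.7, -100.4, 7.2]
tcp_rot: [0.0, 0.148, 0.989, -0.0]
force: [-1.0, 0.3, 1.6]
opening: 42.6
t 5.62 rack [-126.6 -100. ] z 7.2 ryaw 2.872 open 43 F [-1.   0.3  1.6]
slide [-0.0094  0.0057  0.0022] rotz -0.007
full slide [-0.0094  0.0057  0.0022] rot [ 0.     0.    -0.007] q6 0.10
```

View pics/top3.png

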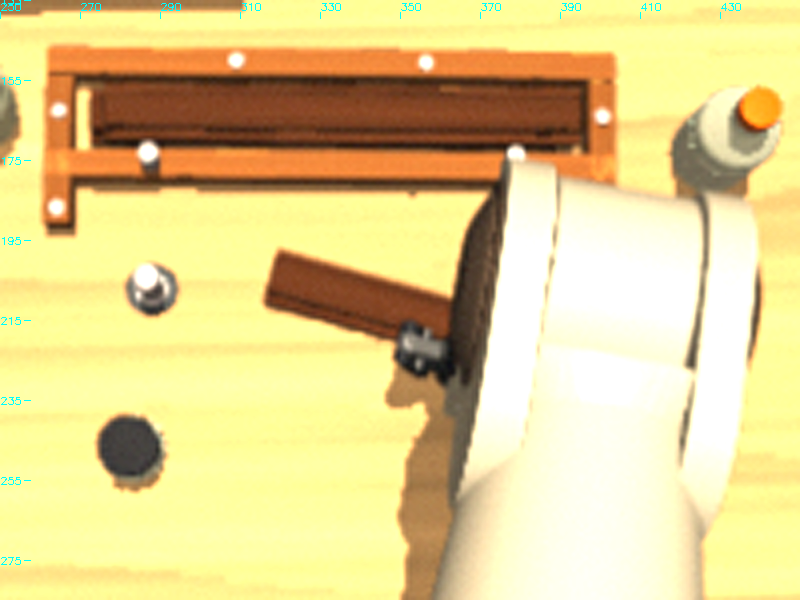

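Run:
```python
from h import *
f=lambda P,z:np.array([torack(q) for q in world('top',[(250+x/4,135+y/4) for x,y in P],z)]).round(1)
a=f([(281,250),(450,297)],22);b=f([(265,303),(395,340)],14);print(a,b)
for q in(a,b): d=q[0]-q[1];print(np.arctan2(d[0],d[1]))
print('old',f([(267,297)],22),f([(250,350)],14))
```

```text
[[-44.8  30.2]
 [-73.9 -76.3]] [[ -77.5   40.1]
 [-100.5  -42.2]]
0.2667286935380894
0.27251287261122903
old [[-74.7  38.8]] [[-107.4   49.3]]
```

```bash
python3 -m creep '[{"gripper":0,"slide":[-0.003,0,0],"rot":[0,0,0]},{"gripper":0,"slide":[-0.006,0,0],"rot":[0,0,0]},{"gripper":0,"slide":[-0.009,0,0],"rot":[0,0,0]},{"gripper":0,"slide":[-0.011,0,0],"rot":[0,0,0]},{"gripper":0,"slide":[-0.011,0,0],"rot":[0,0,0]}]'; python3 -m creep '[{"gripper":0,"slide":[0.02,0,0],"rot":[0,0,0]},{"gripper":0,"slide":[0.03,0,-0.02],"rot":[0,0,0]},{"gripper":0,"slide":[0.03,0,-0.05],"rot":[0,0,0]},{"gripper":0,"slide":[0.03,0,-0.07],"rot":[0,0,-0.1]},{"gripper":0,"slide":[0.03,0,-0.07],"rot":[0,0,-0.2]}]'; python3 -c "
from h import *
c=np.array([-88.5,-110.8])
planfull(*(c+rot(-.265)@[0,-150-45]),80,np.pi/2-.265)
planfull(*(c+rot(-.265)@[0,-150-45]),80,-np.pi/2-.265)
"
```

```text
t: 6.08
position: [523.0, -103.6, 7.2]
tcp_rot: [0.0, 0.149, 0.989, -0.0]
force: [-0.6, -1.4, -0.3]
opening: 43.0
t: 6.5
position: [495.9, -95.0, 82.0]
tcp_rot: [0.003, 0.047, 0.999, -0.001]
force: [1.5, 0.2, 0.5]
opening: 42.6
t 6.50 rack [-143.5  -95. ] z 82.0 ryaw 3.076 open 43 F [1.5 0.2 0.5]
slide [-0.0173 -0.2033  0.002 ] rotz 1.770
full slide [-0.0173 -0.2033  0.0023] rot [0.006 0.006 1.77 ] q6 -0.10
t 6.50 rack [-143.5  -95. ] z 82.0 ryaw 3.076 open 43 F [1.5 0.2 0.5]
slide [-0.0173 -0.2033  0.002 ] rotz -1.372
full slide [-0.0173 -0.2033  0.0023] rot [-0.005  0.005 -1.372] q6 -0.10
```

```bash
python3 -m creep '[{"gripper":0.85,"slide":[-0.003,-0.035,0],"rot":[0,0,-0.12]},{"gripper":0.85,"slide":[-0.006,-0.07,0],"rot":[0,0,-0.24]},{"gripper":0.85,"slide":[-0.01,-0.105,0],"rot":[0,0,-0.36]},{"gripper":0.85,"slide":[-0.014,-0.14,0],"rot":[0,0,-0.48]},{"gripper":0.85,"slide":[-0.017,-0.175,0],"rot":[0,0,-0.6]}]'; python3 -m creep '[{"gripper":0.85,"slide":[0,0,0],"rot":[0,0,-0.12]},{"gripper":0.85,"slide":[0,0,0],"rot":[0,0,-0.24]},{"gripper":0.85,"slide":[0,0,0],"rot":[0,0,-0.36]},{"gripper":0.85,"slide":[0,0,0],"rot":[0,0,-0.48]},{"gripper":0.85,"slide":[0,0,0],"rot":[0,0,-0.6]}]'; python3 -c "
from h import *
c=np.array([-88.5,-110.8])
planfull(*(c+rot(-.265)@[0,-150-45]),7,-np.pi/2-.265)
"
```

```text
t: 6.92
position: [493.7, -272.1, 77.5]
tcp_rot: [0.0, -0.251, 0.968, -0.0]
force: [1.2, 0.3, -0.6]
opening: 6.3
t: 7.33
position: [493.7, -270.6, 77.2]
tcp_rot: [0.0, -0.526, 0.851, -0.0]
force: [0.3, -0.8, -0.7]
opening: 6.6
t 7.33 rack [-140.8 -270.6] z 77.2 ryaw 4.277 open 7 F [ 0.3 -0.8 -0.7]
slide [ 0.0252 -0.0131  0.0702] rotz -0.170
full slide [ 0.0252 -0.013   0.0702] rot [-0.    0.   -0.17] q6 -1.61
```

```bash
python3 -m creep '[{"gripper":0.85,"slide":[0.012,-0.006,0],"rot":[0,0,-0.09]},{"gripper":0.85,"slide":[0.025,-0.013,0],"rot":[0,0,-0.17]},{"gripper":0.85,"slide":[0.025,-0.013,0.02],"rot":[0,0,-0.17]},{"gripper":0.85,"slide":[0.025,-0.013,0.05],"rot":[0,0,-0.17]},{"gripper":0.85,"slide":[0.025,-0.013,0.068],"rot":[0,0,-0.17]}]'; python3 -c "
from h import *
c=np.array([-88.5,-110.8])
planfull(*(c+rot(-.265)@[0,-150-45]),7,-np.pi/2-.265)
crop('top',250,135,200,150,4,'top4')"
```

```text
t: 7.75
position: [493.5, -298.6, 7.2]
tcp_rot: [-0.0, -0.594, 0.805, 0.0]
force: [-0.2, -0.2, -1.0]
opening: 6.3
t 7.75 rack [-140.2 -298.6] z 7.2 ryaw 4.441 open 6 F [-0.2 -0.2 -1. ]
slide [ 0.0002 -0.0007  0.0002] rotz -0.006
full slide [ 0.0002 -0.0007  0.0002] rot [ 0.001  0.    -0.006] q6 -1.82
```

View pics/top4.png

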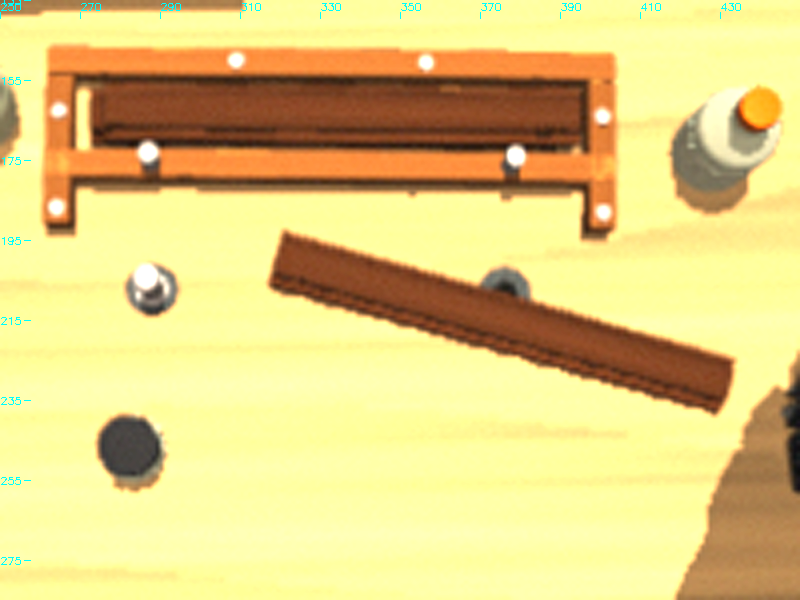

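```bash
cat >> h.py <<'E'
def mould(fl,fr,nl,nr):
    f=lambda P,z:np.array([torack(q) for q in world('top',[(250+x/4,135+y/4) for x,y in P],z)])
    a=f([fl,fr],22);b=f([nl,nr],14); c=(a.mean(0)+b.mean(0))/2
    d=a[0]-a[1]+b[0]-b[1]; ph=np.arctan2(d[0],d[1]); print("centre",c.round(1),"phi %.3f"%ph,a.round(1).tolist(),b.round(1).tolist()); return c,ph
E
python3 - <<'E'
from h import *
c,ph=mould((286,232),(733,359),(270,286),(717,412))
print("line at y0",c[0]-c[1]*np.tan(ph)); print(rot(ph)@(torack(bot.state()['position'])-c))
E
```

```text
centre [ -89.1 -109.6] phi 0.269 [[-33.4, 27.1], [-111.7, -255.7]] [[-66.7, 37.0], [-144.8, -247.0]]
line at y0 -58.86338083147413
[  -0.86213306 -195.16907603]
```

```bash
python3 -m creep '[{"gripper":0.85,"slide":[-0.008,0,0],"rot":[0,0,0]},{"gripper":0.85,"slide":[-0.016,0,0],"rot":[0,0,0]},{"gripper":0.85,"slide":[-0.022,0,0],"rot":[0,0,0]},{"gripper":0.85,"slide":[-0.028,0,0],"rot":[0,0,0]},{"gripper":0.85,"slide":[-0.034,0,0],"rot":[0,0,0]}]' |grep -v rot; python3 -m creep '[{"gripper":0.85,"slide":[-0.006,0,0],"rot":[0,0,0]},{"gripper":0.85,"slide":[-0.012,0,0],"rot":[0,0,0]},{"gripper":0.85,"slide":[-0.018,0,0],"rot":[0,0,0]},{"gripper":0.85,"slide":[-0.024,0,0],"rot":[0,0,0]},{"gripper":0.85,"slide":[-0.030,0,0],"rot":[0,0,0]}]' |grep -v rot;python3 -m creep '[{"gripper":0.85,"slide":[-0.006,0,0],"rot":[0,0,0]},{"gripper":0.85,"slide":[-0.012,0,0],"rot":[0,0,0]},{"gripper":0.85,"slide":[-0.018,0,0],"rot":[0,0,0]},{"gripper":0.85,"slide":[-0.024,0,0],"rot":[0,0,0]},{"gripper":0.85,"slide":[-0.030,0,0],"rot":[0,0,0]}]' |grep -v rot; python3 -c "
from h import *
planfull(-100,-150,7,-np.pi/2-.265)
crop('top',250,135,200,150,4,'top5')"
```

```text
t: 8.22
position: [505.1, -265.6, 10.6]
force: [0.3, 0.3, -0.5]
opening: 6.6
t: 8.63
position: [513.1, -237.0, 9.3]
force: [-0.6, -0.6, 0.7]
opening: 6.2
t: 9.05
position: [521.9, -208.2, 9.2]
force: [-0.6, -1.1, 0.7]
opening: 6.7
t 9.05 rack [-114.4 -207.5] z 9.2 ryaw 4.442 open 7 F [-0.6 -1.1  0.7]
slide [-0.0593  0.0016  0.0022] rotz -0.006
full slide [-0.0593  0.0016  0.0022] rot [-0.    -0.    -0.006] q6 -1.65
```

View pics/top5.png

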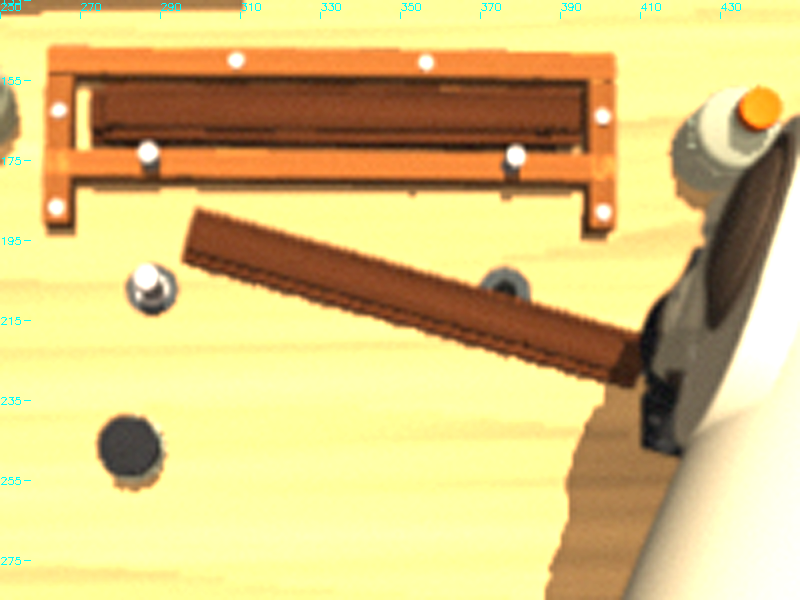

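```bash
python3 -m creep '[{"gripper":0.85,"slide":[-0.006,0,0],"rot":[0,0,0]},{"gripper":0.85,"slide":[-0.012,0,0],"rot":[0,0,0]},{"gripper":0.85,"slide":[-0.018,0,0],"rot":[0,0,0]},{"gripper":0.85,"slide":[-0.024,0,0],"rot":[0,0,0]},{"gripper":0.85,"slide":[-0.028,0,0],"rot":[0,0,0]}]' |grep -v rot;python3 -m creep '[{"gripper":0.85,"slide":[-0.005,0,0],"rot":[0,0,0]},{"gripper":0.85,"slide":[-0.01,0,0],"rot":[0,0,0]},{"gripper":0.85,"slide":[-0.015,0,0],"rot":[0,0,0]},{"gripper":0.85,"slide":[-0.02,0,0],"rot":[0,0,0]},{"gripper":0.85,"slide":[-0.025,0,0],"rot":[0,0,0]}]' |grep -v rot; python3 -c "
from h import *
planfull(-100,-150,7,-np.pi/2-.265)
crop('top',250,135,200,150,4,'top6')"
```

```text
t: 9.52
position: [530.1, -181.2, 9.1]
force: [-0.3, -0.5, 0.2]
opening: 6.4
t: 9.93
position: [537.4, -157.6, 9.2]
force: [-0.3, -1.0, -0.4]
opening: 6.5
t 9.93 rack [-100.2 -156.5] z 9.2 ryaw 4.442 open 6 F [-0.3 -1.  -0.4]
slide [-0.0063  0.0015  0.0022] rotz -0.006
full slide [-0.0063  0.0015  0.0022] rot [-0.     0.    -0.006] q6 -1.56
```

View pics/top6.png

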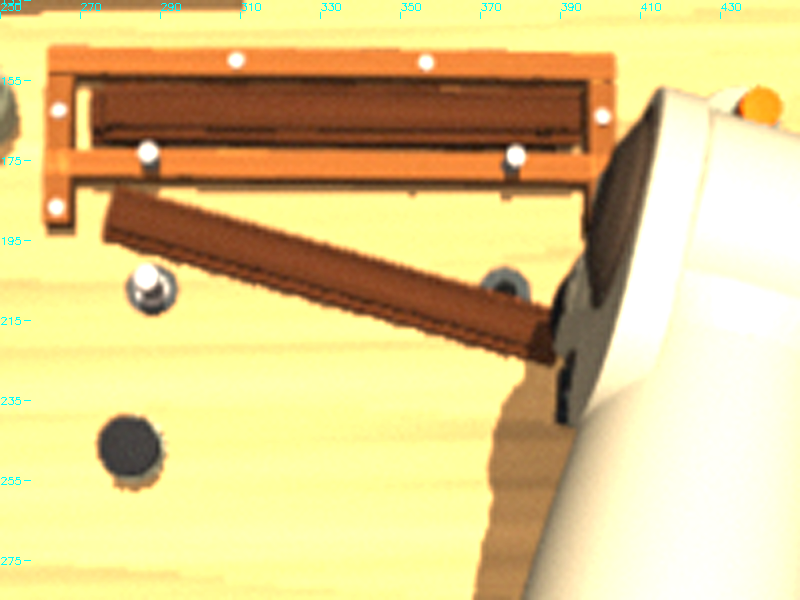

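The moulding is now behind the post at about 15°, and its -y end is in front of the bay. I'll back off, raise the gripper, turn it and come round to the robot's side.

```bash
python3 -m creep '[{"gripper":0.85,"slide":[0.015,0,0],"rot":[0,0,0]},{"gripper":0.85,"slide":[0.025,0,-0.02],"rot":[0,0,0]},{"gripper":0.85,"slide":[0.025,0,-0.05],"rot":[0,0,0]},{"gripper":0.85,"slide":[0.025,0,-0.075],"rot":[0,0,0.1]},{"gripper":0.85,"slide":[0.025,0,-0.075],"rot":[0,0,0.2]}]' |grep -v rot; for i in 1 2; do python3 -m creep '[{"gripper":0,"slide":[0,0,0],"rot":[0,0,0.12]},{"gripper":0,"slide":[0,0,0],"rot":[0,0,0.24]},{"gripper":0,"slide":[0,0,0],"rot":[0,0,0.36]},{"gripper":0,"slide":[0,0,0],"rot":[0,0,0.48]},{"gripper":0,"slide":[0,0,0],"rot":[0,0,0.6]}]' |grep -v rot; done;  python3 -c "
from h import *
mould((116,187),(570,316),(104,241),(551,362))
planfull(*(np.array([-60,-2])+rot(-.265)@[-54,-45]),80,np.pi-.265)"
```

```text
t: 10.4
position: [532.1, -182.9, 89.9]
force: [0.8, 0.1, -0.4]
opening: 6.5
t: 10.82
position: [530.0, -181.9, 84.3]
force: [-0.3, 0.2, -0.3]
opening: 42.6
t: 11.23
position: [530.0, -181.9, 84.3]
force: [-0.4, 0.2, 0.1]
opening: 42.7
centre [-60.7  -4. ] phi 0.266 [[-5.3, 134.7], [-85.3, -152.1]] [[-38.6, 142.5], [-113.8, -141.1]]
t 11.23 rack [-107. -181.] z 84.3 ryaw 3.036 open 43 F [-0.4  0.2  0.1]
slide [0.0327 0.147  0.0043] rotz 0.159
full slide [0.0327 0.147  0.0043] rot [0.    0.    0.159] q6 -0.20
```

```bash
python3 -m creep '[{"gripper":0,"slide":[0.015,0.03,0],"rot":[0,0,0.05]},{"gripper":0,"slide":[0.033,0.06,0],"rot":[0,0,0.1]},{"gripper":0,"slide":[0.033,0.09,0],"rot":[0,0,0.16]},{"gripper":0,"slide":[0.033,0.12,0],"rot":[0,0,0.16]},{"gripper":0,"slide":[0.033,0.147,0.01],"rot":[0,0,0.16]}]' |grep -v rot; python3 -m creep '[{"gripper":0,"slide":[0,0,0],"rot":[0,0,0]},{"gripper":0,"slide":[0,0,0.025],"rot":[0,0,0]},{"gripper":0,"slide":[0,0,0.05],"rot":[0,0,0]},{"gripper":0,"slide":[0,0,0.066],"rot":[0,0,0]},{"gripper":0,"slide":[0,0,0.068],"rot":[0,0,0]}]' |grep -v rot;  python3 -c "
from h import *
planfull(*(np.array([-60,-2])+rot(-.265)@[-29,-45]),5,np.pi-.265)
planfull(-47,-45,5,np.pi)"
```

```text
t: 11.65
position: [516.9, -30.4, 76.2]
force: [0.5, 0.2, -0.3]
opening: 42.7
t: 12.07
position: [514.0, -31.9, 3.1]
force: [-0.1, -0.1, -0.6]
opening: 42.6
t 12.07 rack [-127.1  -31.5] z 3.1 ryaw 2.882 open 43 F [-0.1 -0.1 -0.6]
slide [-0.0281  0.0009 -0.0019] rotz 0.005
full slide [-0.028   0.0009 -0.002 ] rot [-0.001 -0.004  0.005] q6 0.23
t 12.07 rack [-127.1  -31.5] z 3.1 ryaw 2.882 open 43 F [-0.1 -0.1 -0.6]
slide [-0.0809  0.0076 -0.0019] rotz -0.260
full slide [-0.0809  0.0076 -0.0022] rot [-0.    -0.004 -0.26 ] q6 0.23
```

```bash
python3 -m creep '[{"gripper":0,"slide":[-0.006,0,0],"rot":[0,0,0]},{"gripper":0,"slide":[-0.012,0,0],"rot":[0,0,0]},{"gripper":0,"slide":[-0.018,0,0],"rot":[0,0,0]},{"gripper":0,"slide":[-0.023,0,0],"rot":[0,0,0]},{"gripper":0,"slide":[-0.027,0,0],"rot":[0,0,0]}]' |grep -v rot; python3 -m creep '[{"gripper":0,"slide":[-0.005,0,0],"rot":[0,0,-0.028]},{"gripper":0,"slide":[-0.01,0.001,0],"rot":[0,0,-0.056]},{"gripper":0,"slide":[-0.015,0.001,0],"rot":[0,0,-0.084]},{"gripper":0,"slide":[-0.02,0.002,0],"rot":[0,0,-0.112]},{"gripper":0,"slide":[-0.025,0.003,0],"rot":[0,0,-0.14]}]' |grep -v rot;  python3 -c "
from h import *
planfull(-47,-45,5,np.pi)
crop('top',250,135,200,150,4,'top7')"
```

```text
t: 12.48
position: [543.3, -40.1, 7.2]
force: [-0.4, 0.5, 0.6]
opening: 42.4
t: 12.9
position: [567.3, -44.2, 6.6]
force: [-1.4, -0.0, -0.3]
opening: 42.8
t 12.90 rack [-73.5 -42.3] z 6.6 ryaw 3.023 open 43 F [-1.4 -0.  -0.3]
slide [-0.0267  0.0004  0.0016] rotz -0.119
full slide [-0.0267  0.0004  0.0016] rot [-0.     0.    -0.119] q6 0.07
```

View pics/top7.png

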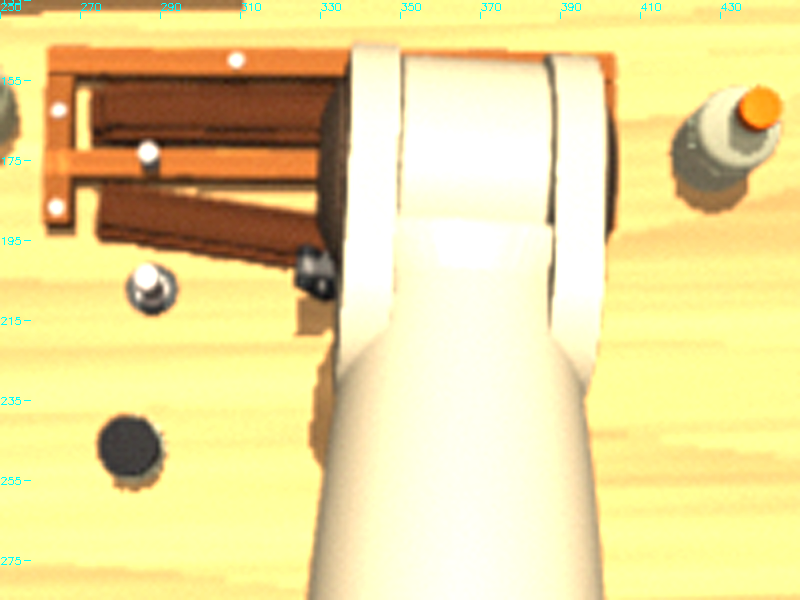

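```bash
python3 -m creep '[{"gripper":0,"slide":[-0.004,0,0],"rot":[0,0,-0.024]},{"gripper":0,"slide":[-0.008,0,0],"rot":[0,0,-0.048]},{"gripper":0,"slide":[-0.012,0,0],"rot":[0,0,-0.072]},{"gripper":0,"slide":[-0.016,0,0],"rot":[0,0,-0.096]},{"gripper":0,"slide":[-0.02,0,0],"rot":[0,0,-0.119]}]' |grep -v rot; python3 -m creep '[{"gripper":0,"slide":[-0.001,0,0],"rot":[0,0,0]},{"gripper":0,"slide":[-0.002,0,0],"rot":[0,0,0]},{"gripper":0,"slide":[-0.003,0,0],"rot":[0,0,0]},{"gripper":0,"slide":[-0.004,0,0],"rot":[0,0,0]},{"gripper":0,"slide":[-0.004,0,0],"rot":[0,0,0]}]' |grep -v rot;  python3 -c "
from h import *
planfull(-47,-45,5,np.pi)"
```

```text
t: 13.37
position: [586.9, -46.9, 6.3]
force: [-1.2, -0.2, 1.3]
opening: 42.6
t: 13.78
position: [590.6, -46.9, 6.2]
force: [0.1, 0.0, -0.9]
opening: 42.9
t 13.78 rack [-50.1 -44.4] z 6.2 ryaw 3.140 open 43 F [ 0.1  0.  -0.9]
slide [-0.0031 -0.0006  0.0012] rotz -0.001
full slide [-0.0031 -0.0006  0.0012] rot [-0.     0.    -0.001] q6 -0.05
```

```bash
python3 -m creep '[{"gripper":0,"slide":[-0.001,0,0],"rot":[0,0,0]},{"gripper":0,"slide":[-0.0015,0,0],"rot":[0,0,0]},{"gripper":0,"slide":[-0.002,0,0],"rot":[0,0,0]},{"gripper":0,"slide":[-0.002,0,0],"rot":[0,0,0]},{"gripper":0,"slide":[-0.002,0,0],"rot":[0,0,0]}]' |grep -v rot; python3 -c "
from h import *
crop('top',250,135,200,150,4,'top8')
planfull(-47,-45,5,np.pi)"
```

```text
t: 14.2
position: [592.6, -47.0, 6.3]
force: [-0.0, -0.0, -0.3]
opening: 43.0
t 14.25 rack [-48.2 -44.4] z 6.3 ryaw 3.141 open 43 F [-0.2  0.7 -0.2]
slide [-0.0012 -0.0006  0.0013] rotz -0.001
full slide [-0.0012 -0.0006  0.0013] rot [-0.     0.    -0.001] q6 -0.05
```

View pics/top8.png

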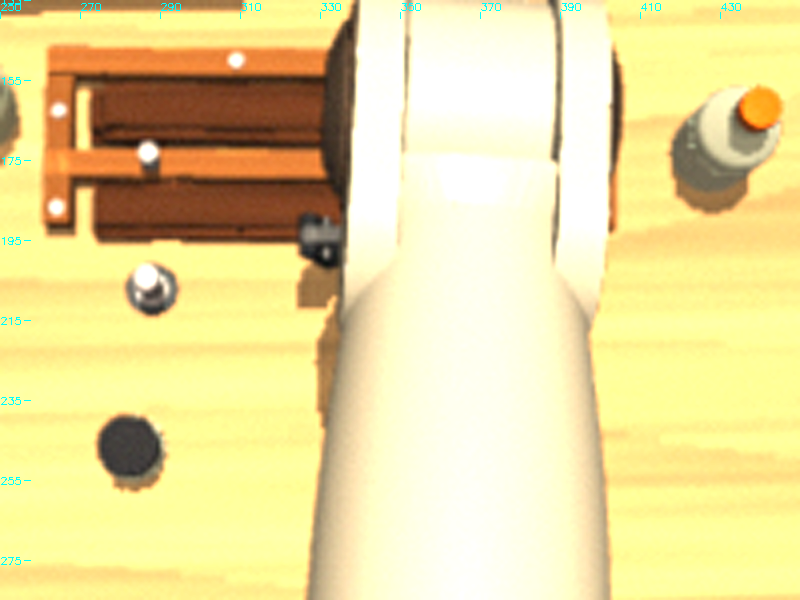

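The moulding lies almost along the rail. Next I press it in carefully while watching the force.

```bash
python3 -m creep '[{"gripper":0,"slide":[-0.0005,0,0],"rot":[0,0,0]},{"gripper":0,"slide":[-0.001,0,0],"rot":[0,0,0]},{"gripper":0,"slide":[-0.0015,0,0],"rot":[0,0,0]},{"gripper":0,"slide":[-0.0015,0,0],"rot":[0,0,0]},{"gripper":0,"slide":[-0.0015,0,0],"rot":[0,0,0]}]' |grep -v rot; python3 -m creep '[{"gripper":0,"slide":[-0.0005,0,0],"rot":[0,0,0]},{"gripper":0,"slide":[-0.001,0,0],"rot":[0,0,0]},{"gripper":0,"slide":[-0.001,0,0],"rot":[0,0,0]},{"gripper":0,"slide":[-0.001,0,0],"rot":[0,0,0]},{"gripper":0,"slide":[-0.001,0,0],"rot":[0,0,0]}]' |grep -v rot
```

```text
t: 14.67
position: [594.1, -47.1, 6.3]
force: [-0.1, 0.2, 0.5]
opening: 42.4
t: 15.08
position: [594.4, -47.1, 6.2]
force: [-4.9, 0.4, 2.7]
opening: 42.8
```

Firm contact with the rail: -4.9 N and the TCP has stalled. I'll back off, raise the gripper and check.

```bash
python3 -m creep '[{"gripper":0,"slide":[0.01,0,0],"rot":[0,0,0]},{"gripper":0,"slide":[0.03,0,0],"rot":[0,0,0]},{"gripper":0,"slide":[0.05,0,-0.02],"rot":[0,0,0]},{"gripper":0,"slide":[0.08,0,-0.05],"rot":[0,0,0]},{"gripper":0,"slide":[0.11,0,-0.08],"rot":[0,0,0]}]' |grep -v rot; python3 -m creep '[{"gripper":0,"slide":[0.035,0,-0.015],"rot":[0,0,0]},{"gripper":0,"slide":[0.07,0,-0.03],"rot":[0,0,0]},{"gripper":0,"slide":[0.1,0,-0.05],"rot":[0,0,0]},{"gripper":0,"slide":[0.13,0,-0.08],"rot":[0,0,0]},{"gripper":0,"slide":[0.15,0,-0.1],"rot":[0,0,0]}]' |grep -v rot; python3 -c "
from h import *
crop('top',250,135,200,150,4,'top9')"
```

```text
t: 15.5
position: [484.8, -43.8, 85.1]
force: [0.5, 0.4, 1.1]
opening: 42.9
t: 15.92
position: [334.3, -39.4, 187.3]
force: [0.4, -0.3, -0.3]
opening: 42.8
```

View pics/top9.png

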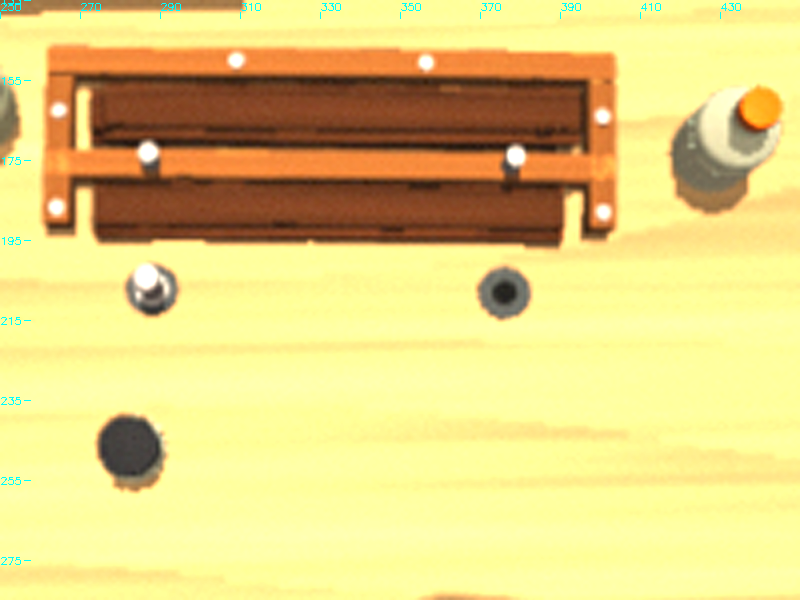

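Run:
```python
from h import *
f=lambda P,z:np.array([torack(q) for q in world('top',[(250+x/4,135+y/4) for x,y in P],z)]).round(1)
print('near edge z14',f([(97,239),(560,243)],14).tolist(),'foot z0',f([(97,242),(560,246)],0).tolist(),'collar',f([(152,290)],4).tolist())
print('block inner z28',f([(75,200),(583,205)],28).tolist())
```

```text
near edge z14 [[-37.3, 146.9], [-37.7, -147.3]] foot z0 [[-37.1, 148.2], [-37.5, -149.4]] collar [[-68.4, 112.2]]
block inner z28 [[-14.8, 159.9], [-15.5, -159.9]]
```

The near edge is at rack x ≈ -37 (ideal -36) and parallel to the rail within 0.1°, with y centred within 1 mm, so I'm handing the job in.

```bash
python3 -c "
from rig import bot
print(bot.sign_off(), bot.state()['t'])"
```

```text
the job is handed in; nothing more can be done
the job is handed in; nothing more can be done
```

The moulding is in the empty front bay, flat along the back rail, and the job was handed in at about 16 s of the 58 s allowed.

I moved it only by pushing with the fingertips. First I slid it sideways about 40 mm, keeping its roughly 15° angle. Then I pushed its -y end lengthwise about 110 mm so the other end went in behind the post. Last, I swung the -y end in and pressed it to the rail until the force rose to about 5 N, well under the 40 N limit.

- **Final position:** in the last top picture the near edge is at rack x ≈ -37 mm, where -36 would be hard against the rail. It is parallel to within about 0.1° and centred along the bay to within about 1 mm. These readings carry the camera's calibration error of about 2 mm.
- **Other things:** the post, paint pot and glue bottle look unmoved in that picture. The jar is only partly in it. I did not look at the tape roll, sanding block, hammer and brush again, but the arm only came near the sanding block, about 200 mm above it.
- **Robot:** the gripper was raised well clear before handing in.
- **One setback:** joint 6 reached its range limit during the first approach. The tool tilted about 2° and stopped short, so I raised it and made a half turn before going on. Nothing was touched.

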